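# Park the capped glassware in its colour-coded dishes

## Task

Clear the bench after the evaporator run: put each of the two capped flasks and two capped bottles into the round parking dish of the same colour as its cap, standing upright and flat on the dish's floor. Carry them upright, set them down rather than dropping them, and leave the white mortar and the steel cup standing where they are.

Things in the scene. Friction and masses are not known exactly. Their poses are not given: they have to be found in the camera images.
- flask_green: Loose empty conical flask, clear glass, green cap. Base 68 mm in diameter (straight for 8 mm, then a cone to a 25 mm neck at 72 mm height). The cap, 32 mm in diameter, from 92 to 120 mm height, is fixed fast and is the place to grip from above. 0.09 to 0.19 kg. Origin: centre of the underside; z up through the cap. Starts upright on the bench.
- flask_red: Loose empty conical flask, clear glass, red cap. Base 68 mm in diameter (straight for 8 mm, then a cone to a 25 mm neck at 72 mm height). The cap, 32 mm in diameter, from 92 to 120 mm height, is fixed fast and is the place to grip from above. 0.09 to 0.19 kg. Origin: centre of the underside; z up through the cap. Starts upright on the bench.
- bottle_blue: Loose empty round bottle, amber glass, blue cap. Body 50 mm in diameter up to 70 mm height, then a shoulder to a 25 mm neck. The cap, 32 mm in diameter, from 92 to 120 mm height, is fixed fast and is the place to grip from above. 0.09 to 0.19 kg. Origin: centre of the underside; z up through the cap. Starts upright on the bench.
- bottle_yellow: Loose empty round bottle, amber glass, yellow cap. Body 50 mm in diameter up to 70 mm height, then a shoulder to a 25 mm neck. The cap, 32 mm in diameter, from 92 to 120 mm height, is fixed fast and is the place to grip from above. 0.09 to 0.19 kg. Origin: centre of the underside; z up through the cap. Starts upright on the bench.
- dish_green: Green round parking dish fixed to the bench, for the flask with the green cap: outer diameter 100 mm, a 6 mm thick upright rim 12 mm high around a flat floor 88 mm in diameter, 4 mm above the bench, with a grey disc in its middle. Origin: centre of its underside, on the bench; z up.
- dish_red: Red round parking dish fixed to the bench, for the flask with the red cap: outer diameter 100 mm, a 6 mm thick upright rim 12 mm high around a flat floor 88 mm in diameter, 4 mm above the bench, with a grey disc in its middle. Origin: centre of its underside, on the bench; z up.
- dish_blue: Blue round parking dish fixed to the bench, for the bottle with the blue cap: outer diameter 82 mm, a 6 mm thick upright rim 12 mm high around a flat floor 70 mm in diameter, 4 mm above the bench, with a grey disc in its middle. Origin: centre of its underside, on the bench; z up.
- dish_yellow: Yellow round parking dish fixed to the bench, for the bottle with the yellow cap: outer diameter 82 mm, a 6 mm thick upright rim 12 mm high around a flat floor 70 mm in diameter, 4 mm above the bench, with a grey disc in its middle. Origin: centre of its underside, on the bench; z up.
- mortar: Bystander: loose white ceramic bowl (mortar), mouth 84 mm in diameter, 50 mm high. Origin: centre of the underside; z up.
- steel_cup: Bystander: loose bare steel cup, mouth 64 mm in diameter, 60 mm high. Origin: centre of the underside; z up.

How it is judged:
At the end, for the whole second after the job is handed in: Each flask and bottle stands in the dish of its cap's colour: its axis within 12 mm of the dish's centre, its underside on the dish's floor (2 to 6.5 mm above the bench), tilted less than 0.08 rad, at rest (under 0.02 m/s) and released (horizontal distance between flask_green and dish_green below 0.012 m and z of flask_green in the frame of dish_green between 0.002 and 0.0065 m and angle between each of flask_green, flask_red, bottle_blue, bottle_yellow's own z axis and vertical below 0.08 rad and linear speed of each of flask_green, flask_red, bottle_blue, bottle_yellow below 0.02 m/s and contact force between the fingers and flask_green below 0.05 N and horizontal distance between flask_red and dish_red below 0.012 m and z of flask_red in the frame of dish_red between 0.002 and 0.0065 m and contact force between the fingers and flask_red below 0.05 N and horizontal distance between bottle_blue and dish_blue below 0.012 m and z of bottle_blue in the frame of dish_blue between 0.002 and 0.0065 m and contact force between the fingers and bottle_blue below 0.05 N and horizontal distance between bottle_yellow and dish_yellow below 0.012 m and z of bottle_yellow in the frame of dish_yellow between 0.002 and 0.0065 m and contact force between the fingers and bottle_yellow below 0.05 N); the robot touches nothing.
It fails at once if a flask or bottle is tipped more than 35 degrees (angle between any of flask_green, flask_red, bottle_blue, bottle_yellow's own z axis and vertical above 0.61 rad).
It fails at once if a flask or bottle is dropped: it falls free of the fingers, faster than 0.3 m/s with its underside still more than 20 mm above the bench ((height (world z) of flask_green above 0.02 m and linear speed of flask_green above 0.3 m/s and contact force between the fingers and flask_green below 0.02 N) or (height (world z) of flask_red above 0.02 m and linear speed of flask_red above 0.3 m/s and contact force between the fingers and flask_red below 0.02 N) or (height (world z) of bottle_blue above 0.02 m and linear speed of bottle_blue above 0.3 m/s and contact force between the fingers and bottle_blue below 0.02 N) or (height (world z) of bottle_yellow above 0.02 m and linear speed of bottle_yellow above 0.3 m/s and contact force between the fingers and bottle_yellow below 0.02 N)).
It fails at once if the mortar or the steel cup is moved more than 15 mm or tipped (distance of any of mortar, steel_cup from where it was at the start of the episode above 0.015 m or angle between any of mortar, steel_cup's own z axis and vertical above 0.3 rad).
It also fails if it takes over 99 s, if anything falls off the work surface, if the arm or the gripper's body presses on something with over 40 N, if the wrist force passes 120 N, or if a joint passes its speed limit or range.

## Robot

A 6-joint arm with a two-finger parallel gripper is mounted at the origin on the work surface. World frame = base frame: x ahead of the robot, y to its left, z up, the work surface at z = 0. Lengths are in m, angles in rad, forces in N, time in s.
With the tool pointing down it reaches from about 0.35 to 0.975 m from the base axis. Payload 4.9 kg.
Tool frame: the origin (TCP) lies midway between the tips of the shut fingers; the grasp point (between the pads) lies 19 mm behind it; z points along the fingers, y is the direction in which the jaws open and shut (so a half turn about z gives the same grasp; the last joint's range is limited). The gripper opens to 85 mm and grips with 20 to 120 N. Pads are 22 mm wide; open, the fingers measure 114 mm over their backs; the gripper's body (76 mm by 85 mm) begins 54 mm behind the grasp point. The pads swing forward as they close: fully open they stand 13 mm farther back than shut.
Start: joints at [1.094, 0.053, 1.613, -0, 1.476, -0.119], TCP at [0.219, 0.585, 0.231] pointing down, gripper open.
Joint ranges: [-3.01, 3.01], [-1.01, 2.22], [0.06, 2.58], [-1.02, 4.17], [0.09, 2.62], [-3.14, 3.14]. Speed limits (rad/s): [2.57, 2.57, 3.14, 3.14, 3.14, 3.14].

## Interface

Orientations are given as a rotation vector (axis times angle).
In Python, from station import ctrl gives the robot as it stands.
- The arm moves only by the tool play_rows, never from a script. Its argument "motion" is a list that holds one entry, the list of rows, each a list of 7 numbers: the closure, from -1 (fully open) to 1 (shut), then the shift along the tool's x, y, z in cm, then the turn, a rotation vector about the tool's x, y, z in degrees. A call has 1 to 20 rows; each row is the pose to reach, as a shift and turn from the pose measured when the call began, along the tool's axes at that moment; what a row does not reach only later rows make up. A row lasts 1/8 s, in which the tool goes at most 62.5 mm and 10.7 degrees, less where a joint would pass 70% of its speed; a pose out of reach is approached as far as the arm can. A call with a gripper value outside its range is refused whole. The fingers move at their own pace and stop on an object; "newtons" is the grip in N (left out, the last holds). Time passes only in rows, so rows that repeat a pose let the fingers close. It gives the time, the measured TCP pose, the force and the opening at its end, in the units of the state.
- ctrl.get_obs(): the state, without advancing time (a new reading comes with each control period).
- ctrl.get_image(name): name is "side" or "top" or "wrist"; returns a dict with "color" (400x640x3 uint8, red, green, blue), "mtx" (3x3 intrinsics, pixels), "T" (4x4, takes a point from camera to world coordinates). Camera axes: x right, y up, looking along -z (the intrinsics and any distortion apply to the point x, -y, -z); pixel columns grow to the right and rows downward; lengths in m; the calibration is good to about 2 mm. A picture is of the moment at which its call begins. There is no depth.
- ctrl.finish_job(): hands the job in, once; it reports no verdict.
The state is a dict: "t": time; "q": joint angles; "dq": joint speeds; "effort": joint torques, N m; "tool_pos": TCP position; "tool_rot": TCP orientation; "contact_force": force on the tool from outside, world axes, zero at the start; "wrist_torque": the same for the moment, N m; "opening": finger opening in m.
Only numpy, scipy, OpenCV 4.12 (cv2) and the standard library are available. Lean on these libraries where they do the work, as an engineer would, in place of code of your own. Each camera call takes 0.05 s, during which the arm holds its last target.

## Working session

There is one attempt and no reset: what is moved stays moved. The work goes in short steps, Python scripts to look and compute and a tool call to move; the robot and the scene stay as the last step left them, time stands still between calls to the robot, and variables do not carry over. Pictures are saved under pics/ and viewed, and the job is handed in when it is done.

Besides the shell and the picture viewer there is one more tool, called after "Emit:" as a command line: name --argument value ..., lists and objects as JSON in quotes. play_rows: Moves the arm, as the interface text tells. Its arguments: {"type":"object","properties":{"motion":{"type":"array"},"newtons":{"type":"number"}},"required":["motion"]}

```bash
mkdir -p pics; ls
python3 - <<'E'
from station import ctrl
import cv2
print(ctrl.get_obs())
for n in("top","side","wrist"):
    d=ctrl.get_image(n); cv2.imwrite(f"pics/{n}0.png",d["color"][:,:,::-1]); print(n,d["mtx"],d["T"],[k for k in d])
E
```

```text
pics
{'t': 0.0, 'q': array([ 1.09399835e+00,  5.33580848e-02,  1.61429766e+00,  1.01408087e-06,
        1.47602326e+00, -1.18993325e-01]), 'dq': array([-0.00013702, -0.0011992 ,  0.0012341 , -0.00068976, -0.00027826,
       -0.00037434]), 'effort': array([-1.38542393e-03, -3.93684590e+01, -3.70170772e+01, -2.30671694e-04,
        7.24281606e-03,  1.07522806e-05]), 'tool_pos': array([0.21859049, 0.5848545 , 0.23006009]), 'tool_rot': array([-0.55893565, -3.09084653,  0.00313181]), 'contact_force': array([-0.23745318,  0.0749772 ,  0.78375144]), 'wrist_torque': array([-0.02843527,  0.07648752,  0.02019592]), 'opening': 0.08534895519095768}
top [[470.59492476   0.         315.85171473]
 [  0.         470.59492476 207.90703199]
 [  0.           0.           1.        ]] [[-0.00865218  0.99620123 -0.08665019  0.39963106]
 [-0.99981069 -0.01012857 -0.01661339 -0.00407212]
 [-0.01742792  0.08649004  0.99610027  1.32586997]
 [ 0.          0.          0.          1.        ]] ['color', 'mtx', 'T']
side [[421.67618091   0.         323.19352095]
 [  0.         421.67618091 206.03877738]
 [  0.           0.           1.        ]] [[ 0.94063903  0.19319823 -0.27905674  0.24383131]
 [-0.33924035  0.50927722 -0.7909189  -0.75821265]
 [-0.01068689  0.83863649  0.54458667  0.56283044]
 [ 0.          0.          0.          1.        ]] ['color', 'mtx', 'T']
wrist [[275.8851633    0.         319.09802587]
 [  0.         275.8851633  197.29345332]
 [  0.           0.           1.        ]] [[ 0.35006356 -0.90005131 -0.2595441   0.15194634]
 [ 0.93672535  0.3360453   0.09807735  0.60931561]
 [-0.00105607 -0.27745485  0.9607381   0.37318984]
 [ 0.          0.          0.          1.        ]] ['color', 'mtx', 'T']
```

View pics/top0.png

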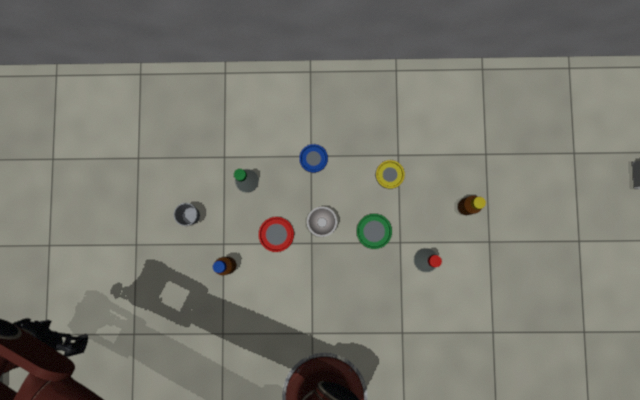

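View pics/side0.png

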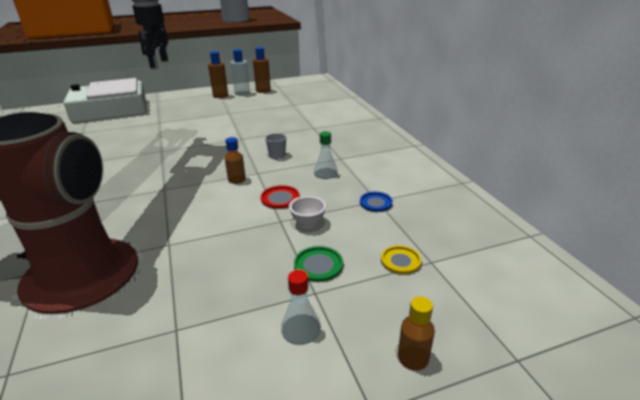

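View pics/wrist0.png

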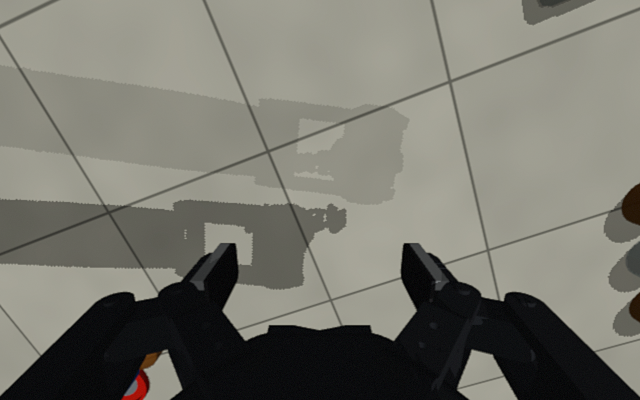

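The top view shows the green, blue, yellow and red caps near (240,174), (220,267), (480,202) and (434,261). The dishes are red (276,234), green (374,231), blue (314,158) and yellow (390,174). The mortar is at (322,221) and the cup at (187,214).

```bash
cat > h.py <<'E'
import numpy as np, cv2
from station import ctrl
def ray(d,u,v):
    K,T=d["mtx"],d["T"]
    r=np.linalg.inv(K)@[u,v,1]; r=T[:3,:3]@[r[0],-r[1],-r[2]]
    return T[:3,3],r
def onz(d,u,v,z):
    o,r=ray(d,u,v); return o+r*(z-o[2])/r[2]
def tri(a,b):
    A=np.zeros((3,3));B=np.zeros(3)
    for o,r in(a,b):
        r=r/np.linalg.norm(r);P=np.eye(3)-np.outer(r,r);A+=P;B+=P@o
    p=np.linalg.solve(A,B)
    g=[np.linalg.norm(np.cross(p-o,r/np.linalg.norm(r))) for o,r in(a,b)]
    return p,max(g)
H=dict(red=[(0,6),(174,180)],green=[(55,85)],blue=[(104,122)],yellow=[(25,33)])
def blobs(img,c,smin=150,vmin=60,amin=25):
    h=cv2.cvtColor(img,cv2.COLOR_RGB2HSV);m=np.zeros(h.shape[:2],np.uint8)
    for lo,hi in H[c]: m|=cv2.inRange(h,(lo,smin,vmin),(hi,255,255))
    cs,_=cv2.findContours(m,cv2.RETR_EXTERNAL,cv2.CHAIN_APPROX_NONE)
    out=[]
    for k in cs:
        a=cv2.contourArea(k)
        if a>=amin:
            M=cv2.moments(k); out.append((round(a),M["m10"]/M["m00"],M["m01"]/M["m00"],cv2.boundingRect(k)))
    return sorted(out,key=lambda t:-t[0])
E
python3 - <<'E'
from h import *
ds={n:ctrl.get_image(n) for n in("top","side")}
for c in H:
    for n in ds:
        for b in blobs(ds[n]["color"],c):
            print(c,n,b[0],np.round(b[1:3],1),b[3],"z.012",onz(ds[n],b[1],b[2],.012)[:2].round(3),"z.115",onz(ds[n],b[1],b[2],.115)[:2].round(3))
E
```

```text
red top 902 [275.9 233.9] (259, 217, 35, 35) z.012 [0.442 0.13 ] z.115 [0.439 0.12 ]
red top 104 [434.3 260.7] (428, 255, 13, 12) z.012 [ 0.364 -0.308] z.115 [ 0.367 -0.285]
red top 80 [ 25.8 391.3] (14, 380, 24, 20) z.012 [0.018 0.817] z.115 [0.048 0.753]
red top 28 [ 48.7 375.8] (41, 371, 12, 10) z.012 [0.059 0.755] z.115 [0.086 0.696]
red side 352 [297.7 281.6] (288, 270, 20, 24) z.012 [ 0.393 -0.187] z.115 [ 0.365 -0.294]
red side 291 [277.4 195.3] (261, 186, 38, 22) z.012 [0.436 0.129] z.115 [ 0.4   -0.037]
green top 834 [373.9 230.9] (357, 215, 34, 33) z.012 [ 0.448 -0.143] z.115 [ 0.444 -0.132]
green top 76 [239.8 174.5] (235, 170, 11, 11) z.012 [0.611 0.232] z.115 [0.594 0.214]
green side 546 [320.4 261.6] (295, 247, 47, 34) z.012 [ 0.452 -0.148] z.115 [ 0.413 -0.262]
green side 30 [325.  134.7] (321, 132, 9, 6) z.012 [0.676 0.44 ] z.115 [0.595 0.216]
blue top 548 [313.2 157.9] (300, 145, 28, 27) z.012 [0.656 0.024] z.115 [0.636 0.022]
blue top 91 [218.9 266.3] (213, 261, 12, 12) z.012 [0.353 0.289] z.115 [0.357 0.266]
blue side 426 [375.7 201.3] (361, 193, 31, 18) z.012 [0.653 0.016] z.115 [ 0.576 -0.129]
blue side 90 [231.2 143.5] (226, 138, 11, 12) z.012 [0.379 0.481] z.115 [0.354 0.25 ]
blue side 69 [214.5  57. ] (211, 51, 8, 13) z.012 [0.479 1.617] z.115 [0.435 1.173]
blue side 62 [237.3  54.5] (234, 49, 8, 12) z.012 [0.602 1.624] z.115 [0.535 1.179]
blue side 62 [259.3  52.4] (256, 47, 8, 12) z.012 [0.724 1.626] z.115 [0.634 1.18 ]
yellow top 570 [389.8 174. ] (376, 161, 28, 27) z.012 [ 0.608 -0.191] z.115 [ 0.591 -0.176]
yellow top 104 [478.3 202.6] (472, 197, 13, 12) z.012 [ 0.524 -0.435] z.115 [ 0.515 -0.402]
yellow side 831 [401.  259.4] (382, 246, 39, 28) z.012 [ 0.605 -0.198] z.115 [ 0.538 -0.303]
yellow side 450 [420.4 309.7] (410, 297, 22, 27) z.012 [ 0.572 -0.329] z.115 [ 0.51  -0.409]
```

```bash
cat >> h.py <<'E'
from scipy.spatial.transform import Rotation as R
GOAL=R.from_matrix(np.array([[-1,0,0],[0,1,0],[0,0,-1.]]))
def go(x,y,z,q=GOAL):
    o=ctrl.get_obs();r=R.from_rotvec(o["tool_rot"])
    print("at",o["tool_pos"].round(4),"t",round(o["t"],2),"open",round(o["opening"],4),"F",o["contact_force"].round(1))
    print("shift cm",(r.inv().apply(np.array([x,y,z])-o["tool_pos"])*100).round(2),"turn deg",np.degrees((r.inv()*q).as_rotvec()).round(2))
E
python3 - <<'E'
from h import *
go(.356,.264,.20)
ds={n:ctrl.get_image(n) for n in("top","side")}
d=ds["top"];print("mortar",onz(d,322,221,.04),"cup",onz(d,187,214,.05))
E
```

```text
at [0.2187 0.5852 0.2307] t 0.25 open 0.0855 F [ 0.1 -0.1  0. ]
shift cm [-24.1  -25.27   3.09] turn deg [-5.00e-02 -2.00e-02 -2.05e+01]
mortar [0.47536266 0.00086254 0.04      ] cup [0.4974906  0.36938673 0.05      ]
```

Emit:
play_rows --motion '[[[-1, -2, -2, 0, 0, 0, -2], [-1, -6, -6, 0, 0, 0, -6], [-1, -10, -10, 1, 0, 0, -10], [-1, -14, -14, 2, 0, 0, -14], [-1, -18, -18.5, 3, 0, 0, -18], [-1, -21, -22, 3.1, 0, 0, -20.5], [-1, -23, -24, 3.1, 0, 0, -20.5], [-1, -24.1, -25.3, 3.1, 0, 0, -20.5], [-1, -24.1, -25.3, 3.1, 0, 0, -20.5], [-1, -24.1, -25.3, 3.1, 0, 0, -20.5]]]' --newtons 40

```text
t: 1.6
tool_pos: [0.3558, 0.2643, 0.2002]
tool_rot: [0.0, -3.141, 0.0]
contact_force: [0.1, -1.0, 0.2]
opening: 0.0851
```

Run:
```python
from h import *
d=ctrl.get_image("wrist"); cv2.imwrite("pics/w1.png",d["color"][:,:,::-1])
for b in blobs(d["color"],"blue"): print(b,onz(d,b[1],b[2],.115))
go(.356,.264,.20)
```

```text
(1030, 323.6985282225457, 202.69513181303572, (306, 182, 36, 41)) [0.35541528 0.26797595 0.115     ]
(747, 156.68652387327086, 373.95850066934406, (137, 350, 45, 41)) [0.54480311 0.0925375  0.115     ]
at [0.3557 0.2645 0.2001] t 1.65 open 0.0853 F [-0.4  0.8 -0.5]
shift cm [-0.03 -0.05  0.01] turn deg [-0.01 -0.02  0.05]
```

View pics/w1.png

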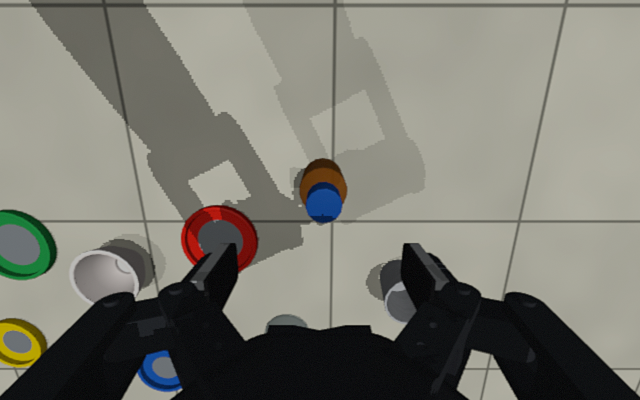

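Emit:
play_rows --motion '[[[-1, 0, 0.2, 2, 0, 0, 0], [-1, 0, 0.2, 5, 0, 0, 0], [-1, 0, 0.2, 8, 0, 0, 0], [-1, 0, 0.2, 10, 0, 0, 0], [-1, 0, 0.2, 11.3, 0, 0, 0], [-1, 0, 0.2, 11.3, 0, 0, 0], [1, 0, 0.2, 11.3, 0, 0, 0], [1, 0, 0.2, 11.3, 0, 0, 0], [1, 0, 0.2, 11.3, 0, 0, 0], [1, 0, 0.2, 11.3, 0, 0, 0], [1, 0, 0.2, 11.3, 0, 0, 0], [1, 0, 0.2, 11.3, 0, 0, 0]]]' --newtons 40

```text
t: 3.15
tool_pos: [0.3563, 0.2669, 0.088]
tool_rot: [-0.001, 3.141, 0.001]
contact_force: [-1.3, 0.6, 5.8]
opening: 0.031
```

Run:
```python
from h import *
d=ctrl.get_image("wrist"); cv2.imwrite("pics/w2.png",d["color"][:,:,::-1])
go(.356,.264,.20)
```

```text
at [0.3563 0.2669 0.088 ] t 3.2 open 0.0311 F [-0.6  0.8  4.7]
shift cm [ 1.00e-02 -2.80e-01 -1.12e+01] turn deg [0.05 0.06 0.04]
```

View pics/w2.png

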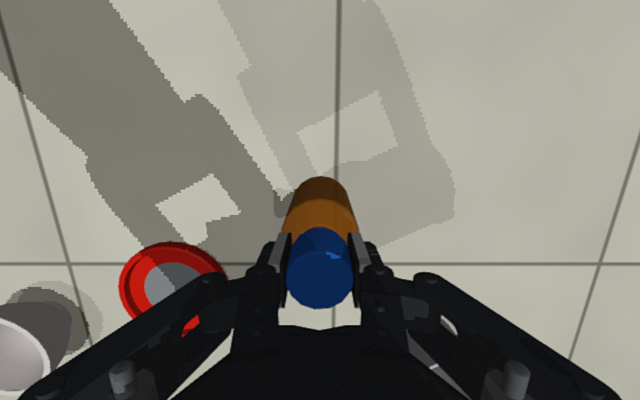

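Emit:
play_rows --motion '[[[1, 0, 0, -1, 0, 0, 0], [1, 0, 0, -3, 0, 0, 0], [1, 0, 0, -6, 0, 0, 0], [1, -0.5, -0.5, -9, 0, 0, 0], [1, -2, -1.6, -11, 0, 0, 0], [1, -5, -4, -11, 0, 0, 0], [1, -8, -6.5, -11, 0, 0, 0], [1, -12, -9.7, -11, 0, 0, 0], [1, -16, -13, -11, 0, 0, 0], [1, -20, -16.2, -11, 0, 0, 0], [1, -23.5, -19.1, -11, 0, 0, 0], [1, -26.5, -21.5, -11, 0, 0, 0], [1, -28.5, -23.2, -11, 0, 0, 0], [1, -29.6, -24, -11, 0, 0, 0], [1, -29.9, -24.3, -11, 0, 0, 0], [1, -29.9, -24.3, -11, 0, 0, 0], [1, -29.9, -24.3, -11, 0, 0, 0]]]' --newtons 40

```text
t: 5.32
tool_pos: [0.6548, 0.0247, 0.1982]
tool_rot: [-0.003, 3.141, 0.002]
contact_force: [-0.3, 0.4, -1.3]
opening: 0.0309
```

Run:
```python
from h import *
go(.655,.022,.20)
for n in("wrist","side","top"):
    d=ctrl.get_image(n); cv2.imwrite(f"pics/{n}3.png",d["color"][:,:,::-1])
    for b in blobs(d["color"],"blue"): print(n,b,onz(d,b[1],b[2],.012).round(4),onz(d,b[1],b[2],.215).round(3))
```

```text
at [0.6548 0.0247 0.1982] t 5.33 open 0.0309 F [-0.3  0.4 -1.3]
shift cm [-0.02 -0.27 -0.18] turn deg [0.06 0.05 0.1 ]
wrist (4043, 319.1768076510842, 269.01211971308436, (286, 228, 67, 80)) [0.7793 0.0249 0.012 ] [0.658 0.024 0.215]
wrist (1368, 319.37413226160027, 166.53574473267568, (287, 147, 66, 49)) [0.6404 0.0249 0.012 ] [0.605 0.024 0.215]
side (424, 375.64347484276726, 201.39504716981133, (361, 193, 31, 18)) [0.6525 0.016  0.012 ] [ 0.502 -0.269  0.215]
side (67, 214.55223880597015, 57.007462686567166, (211, 51, 8, 13)) [0.4795 1.6169 0.012 ] [0.393 0.742 0.215]
side (62, 237.37866666666665, 54.59733333333333, (234, 49, 8, 12)) [0.6024 1.6232 0.012 ] [0.47  0.746 0.215]
side (62, 259.42547425474254, 52.59078590785907, (256, 47, 8, 12)) [0.7236 1.622  0.012 ] [0.547 0.745 0.215]
side (40, 376.34177215189874, 119.54852320675104, (374, 113, 5, 14)) [0.8879 0.4978 0.012 ] [0.651 0.035 0.215]
top (32, 323.29629629629625, 155.14285714285714, (321, 148, 5, 13)) [ 0.6636 -0.0045  0.012 ] [ 0.623 -0.004  0.215]
```

View pics/wrist3.png

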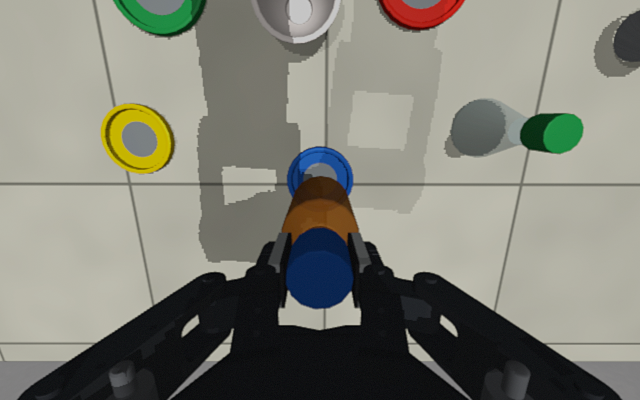

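View pics/side3.png

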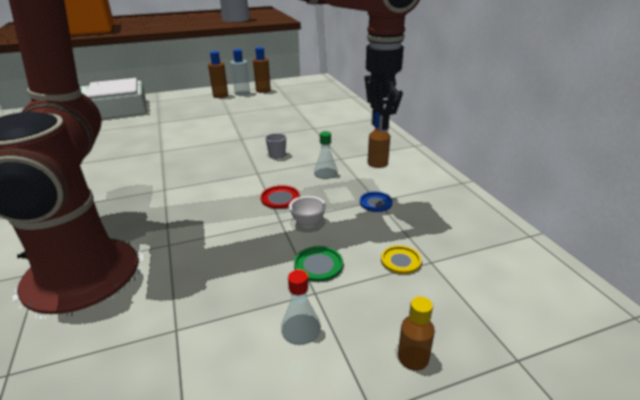

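The blue dish is under the bottle at about (320,177), partly hidden. Next I fit circles of known radius to the rim contours projected on z = 0.012, for every dish in view.

```bash
cat >> h.py <<'E'
from scipy.optimize import least_squares
def dish(d,c,r,guess,z=.012):
    h=cv2.cvtColor(d["color"],cv2.COLOR_RGB2HSV);m=np.zeros(h.shape[:2],np.uint8)
    for lo,hi in H[c]: m|=cv2.inRange(h,(lo,130,40),(hi,255,255))
    cs,_=cv2.findContours(m,cv2.RETR_EXTERNAL,cv2.CHAIN_APPROX_NONE)
    P=[]
    for k in cs:
        for u,v in k[:,0]:
            if 2<u<637 and 2<v<397: P.append(onz(d,u,v,z)[:2])
    P=np.array(P);g=np.array(guess)
    for tol in(.015,.008,.005):
        e=abs(np.linalg.norm(P-g,axis=1)-r); Q=P[e<tol]
        if len(Q)<20: return None
        s=least_squares(lambda p:np.linalg.norm(Q-p,axis=1)-r,g,loss="soft_l1",f_scale=.001); g=s.x
    return g.round(4),len(Q),round(float(np.abs(np.linalg.norm(Q-g,axis=1)-r).mean()),4)
DG=dict(green=(.05,(.448,-.143)),red=(.05,(.442,.13)),blue=(.041,(.656,.024)),yellow=(.041,(.608,-.191)))
E
python3 - <<'E'
from h import *
for n in("wrist","top","side"):
    d=ctrl.get_image(n)
    for c in DG: print(n,c,dish(d,c,*DG[c]))
E
```

```text
wrist green (array([ 0.4495, -0.1395]), 110, 0.0005)
wrist red (array([0.4435, 0.1288]), 88, 0.0004)
wrist blue (array([0.6584, 0.0253]), 129, 0.0012)
wrist yellow (array([ 0.6085, -0.1887]), 201, 0.0008)
top green (array([ 0.4526, -0.1427]), 70, 0.0024)
top red (array([0.4419, 0.1276]), 40, 0.0009)
top blue (array([0.6477, 0.0237]), 23, 0.002)
top yellow (array([ 0.6077, -0.1912]), 78, 0.0024)
side green (array([ 0.446 , -0.1486]), 103, 0.0014)
side red (array([0.4411, 0.123 ]), 75, 0.0014)
side blue (array([0.6529, 0.018 ]), 72, 0.0017)
side yellow (array([ 0.6059, -0.196 ]), 98, 0.0013)
```

Emit:
play_rows --motion '[[[1, -0.2, 0, 1, 0, 0, 0], [1, -0.2, 0, 3, 0, 0, 0], [1, -0.2, 0, 5.5, 0, 0, 0], [1, -0.2, 0, 8, 0, 0, 0], [1, -0.2, 0, 9.4, 0, 0, 0], [1, -0.2, 0, 10, 0, 0, 0], [1, -0.2, 0, 10.3, 0, 0, 0], [1, -0.2, 0, 10.5, 0, 0, 0], [1, -0.2, 0, 10.6, 0, 0, 0], [1, -0.2, 0, 10.6, 0, 0, 0]]]' --newtons 40

```text
t: 6.88
tool_pos: [0.6576, 0.0244, 0.0927]
tool_rot: [-0.002, 3.14, 0.001]
contact_force: [0.4, 0.3, -1.9]
opening: 0.0313
```

Run:
```python
from h import *
go(.657,.024,.092)
for n in("wrist","side"):
    d=ctrl.get_image(n); I=d["color"][:,:,::-1]
    if n=="side": I=cv2.resize(I[80:240,280:480],None,fx=4,fy=4)[:600]
    cv2.imwrite(f"pics/{n}4.png",I[:600,:800])
```

```text
at [0.6576 0.0244 0.0927] t 6.88 open 0.0313 F [ 0.4  0.3 -1.9]
shift cm [ 0.06 -0.04  0.07] turn deg [0.04 0.11 0.07]
```

View pics/side4.png

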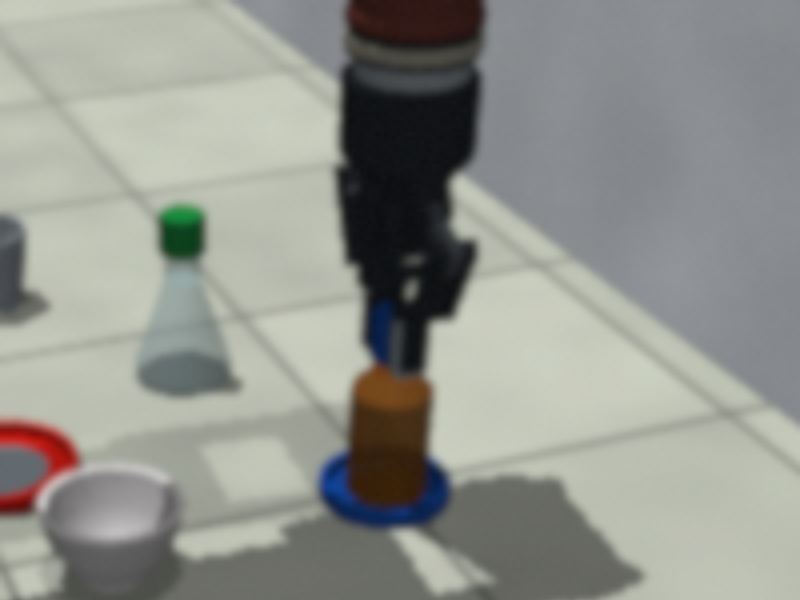

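View pics/wrist4.png

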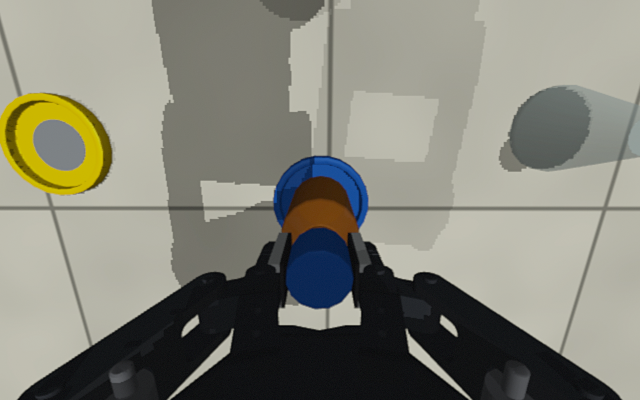

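Emit:
play_rows --motion '[[[1, 0, 0, 0.1, 0, 0, 0], [1, 0, 0, 0.15, 0, 0, 0], [1, 0, 0, 0.15, 0, 0, 0], [0.2, 0, 0, 0.15, 0, 0, 0], [-0.4, 0, 0, 0.15, 0, 0, 0], [-1, 0, 0, 0.15, 0, 0, 0], [-1, 0, 0, 0.15, 0, 0, 0], [-1, 0, 0, -1, 0, 0, 0], [-1, 0, 0, -4, 0, 0, 0], [-1, 0, 0, -8, 0, 0, 0], [-1, 0, 0, -11, 0, 0, 0], [-1, 0, 0, -11, 0, 0, 0]]]'

```text
t: 8.48
tool_pos: [0.6595, 0.0241, 0.2077]
tool_rot: [-0.002, 3.132, 0.0]
contact_force: [0.0, -0.6, -0.2]
opening: 0.0859
```

Run:
```python
from h import *
go(.594,.214,.20)
for n in("wrist","side","top"):
    d=ctrl.get_image(n); I=d["color"][:,:,::-1]
    for c in("blue","green"):
        for b in blobs(d["color"],c)[:3]: print(n,c,b,onz(d,b[1],b[2],.115).round(4))
    if n!="top": print(n, dish(d,"blue",*DG["blue"]))
    cv2.imwrite(f"pics/{n}5.png",I)
```

```text
at [0.6595 0.0241 0.2077] t 8.47 open 0.0859 F [ 0.  -0.6 -0.2]
shift cm [ 6.53 19.    0.7 ] turn deg [0.01 0.56 0.07]
wrist blue (1188, 319.99901795735127, 159.77118406285072, (289, 141, 64, 54)) [0.6239 0.0245 0.115 ]
wrist blue (988, 321.139746835443, 198.9856540084388, (304, 179, 35, 39)) [0.6589 0.0256 0.115 ]
wrist green (1310, 163.01921853124603, 13.742395316278476, (121, 0, 82, 30)) [ 0.5155 -0.092   0.115 ]
wrist green (1090, 555.3850152905198, 125.28990825688074, (537, 107, 39, 38)) [0.5951 0.2187 0.115 ]
wrist (array([0.6583, 0.0253]), 161, 0.0014)
side blue (154, 374.4049945711183, 204.00217155266014, (361, 194, 31, 17)) [ 0.5697 -0.1365  0.115 ]
side blue (105, 378.46666666666664, 163.05238095238096, (374, 157, 10, 13)) [0.6543 0.0182 0.115 ]
side blue (69, 214.5, 57.0, (211, 51, 8, 13)) [0.4352 1.173  0.115 ]
side green (562, 320.40776986951363, 261.5355871886121, (295, 247, 47, 34)) [ 0.413  -0.2617  0.115 ]
side green (74, 324.91383219954645, 137.49886621315193, (321, 132, 9, 12)) [0.5885 0.1985 0.115 ]
side (array([0.6541, 0.0177]), 53, 0.0017)
top blue (72, 311.68275862068964, 150.06666666666666, (307, 146, 11, 10)) [0.6567 0.0257 0.115 ]
top green (836, 373.82655502392345, 230.9354066985646, (357, 215, 34, 33)) [ 0.4441 -0.1322  0.115 ]
top green (80, 239.95, 174.66041666666666, (235, 170, 11, 11)) [0.594  0.2132 0.115 ]
```

View pics/wrist5.png

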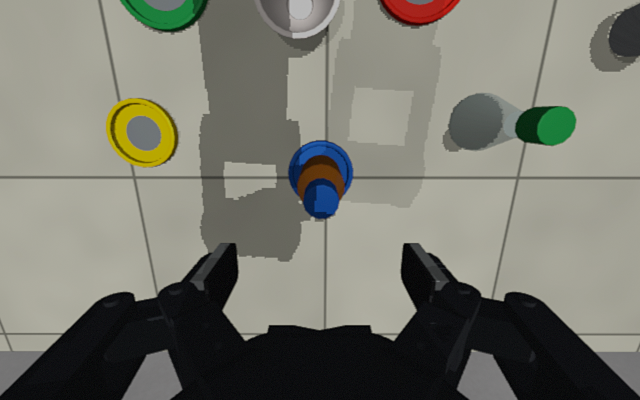

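Emit:
play_rows --motion '[[[-1, 1, 3, 0, 0, 0, 0], [-1, 3, 8, 0, 0, 0.5, 0], [-1, 4.5, 13, 0.7, 0, 0.5, 0], [-1, 5.8, 17, 0.7, 0, 0.5, 0], [-1, 6.5, 19.2, 0.7, 0, 0.5, 0], [-1, 6.5, 19.2, 0.7, 0, 0.5, 0], [-1, 6.5, 19.2, 0.7, 0, 0.5, 0]]]'

```text
t: 9.5
tool_pos: [0.5917, 0.2152, 0.1941]
tool_rot: [0.0, -3.132, -0.0]
contact_force: [0.1, -0.3, -1.1]
opening: 0.0855
```

Run:
```python
from h import *
d=ctrl.get_image("wrist"); cv2.imwrite("pics/w6.png",d["color"][:,:,::-1])
for b in blobs(d["color"],"green")[:3]: print(b,onz(d,b[1],b[2],.117).round(4))
print(dish(d,"blue",*DG["blue"]),dish(d,"red",*DG["red"]))
go(.595,.216,.087)
```

```text
(1286, 16.424277756186033, 56.85619898950641, (0, 6, 33, 93)) [ 0.4775 -0.0051  0.117 ]
(928, 320.06462035541193, 209.4808831448573, (302, 191, 36, 38)) [0.5941 0.2157 0.117 ]
(array([0.6555, 0.0283]), 140, 0.0011) (array([0.4421, 0.1323]), 215, 0.0009)
at [0.5919 0.215  0.1943] t 9.55 open 0.0854 F [-0.8  0.5  1. ]
shift cm [-0.41  0.1  10.73] turn deg [ 0.02 -0.52 -0.02]
```

Emit:
play_rows --motion '[[[-1, -0.3, 0.1, 2, 0, -0.3, 0], [-1, -0.3, 0.1, 5, 0, -0.3, 0], [-1, -0.3, 0.1, 8, 0, -0.3, 0], [-1, -0.3, 0.1, 10, 0, -0.3, 0], [-1, -0.3, 0.1, 10.7, 0, -0.3, 0], [-1, -0.3, 0.1, 10.7, 0, -0.3, 0], [1, -0.3, 0.1, 10.7, 0, -0.3, 0], [1, -0.3, 0.1, 10.7, 0, -0.3, 0], [1, -0.3, 0.1, 10.7, 0, -0.3, 0], [1, -0.3, 0.1, 10.7, 0, -0.3, 0], [1, -0.3, 0.1, 10.7, 0, -0.3, 0], [1, -0.3, 0.1, 10.7, 0, -0.3, 0]]]'

```text
t: 11.05
tool_pos: [0.5944, 0.2161, 0.0881]
tool_rot: [-0.001, -3.139, -0.001]
contact_force: [-0.3, -1.9, 5.6]
opening: 0.0312
```

Run:
```python
from h import *
go(.449,-.141,.20)
```

```text
at [0.5944 0.2161 0.0881] t 11.05 open 0.0312 F [-0.3 -1.9  5.6]
shift cm [ 14.56 -35.71 -11.17] turn deg [ 0.03 -0.15 -0.02]
```

Emit:
play_rows --motion '[[[1, 0, 0, -1, 0, 0, 0], [1, 0, 0, -3, 0, 0, 0], [1, 0, 0, -6, 0, 0, 0], [1, 0.2, -0.5, -9, 0, 0, 0], [1, 0.8, -2, -11, 0, 0, 0], [1, 2, -5, -11, 0, 0, 0], [1, 3.5, -8.5, -11, 0, 0, 0], [1, 5.1, -12.5, -11, 0, 0, 0], [1, 6.7, -16.5, -11, 0, 0, 0], [1, 8.4, -20.5, -11, 0, 0, 0], [1, 10, -24.5, -11, 0, 0, 0], [1, 11.6, -28.5, -11, 0, 0, 0], [1, 13, -32, -11, 0, 0, 0], [1, 14, -34.3, -11, 0, 0, 0], [1, 14.5, -35.4, -11, 0, 0, 0], [1, 14.6, -35.7, -11, 0, 0, 0], [1, 14.6, -35.7, -11, 0, 0, 0], [1, 14.6, -35.7, -11, 0, 0, 0]]]'

```text
t: 13.3
tool_pos: [0.4489, -0.1403, 0.1983]
tool_rot: [0.001, -3.139, -0.001]
contact_force: [0.4, 0.1, -2.6]
opening: 0.031
```

Run:
```python
from h import *
d=ctrl.get_image("wrist"); cv2.imwrite("pics/w7.png",d["color"][:,:,::-1])
for c in DG: print(c,dish(d,c,*DG[c]))
go(.449,-.141,.093)
```

```text
green (array([ 0.4502, -0.1429]), 145, 0.0011)
red (array([0.4417, 0.1285]), 237, 0.0012)
blue None
yellow (array([ 0.6065, -0.1916]), 34, 0.0007)
at [ 0.4488 -0.1403  0.1983] t 13.35 open 0.0314 F [ 0.1 -0.1 -1.4]
shift cm [-0.04 -0.08 10.53] turn deg [ 0.04 -0.15  0.05]
```

View pics/w7.png

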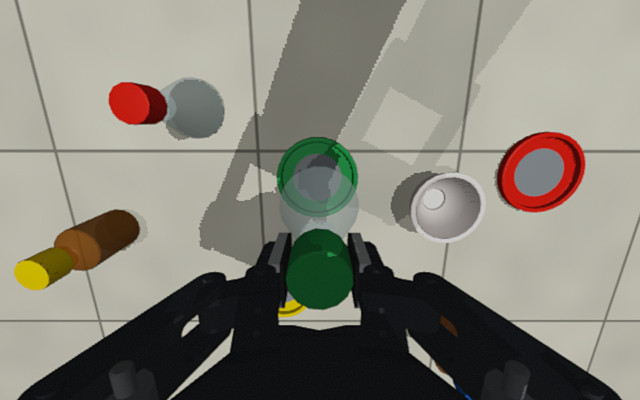

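The flask hangs upright over the green dish, whose rim is at about (317,177). The two agree to 2 mm, so I lower, release and rise.

Emit:
play_rows --motion '[[[1, -0.1, -0.2, 1, 0, 0, 0], [1, -0.1, -0.2, 3, 0, 0, 0], [1, -0.1, -0.2, 5.5, 0, 0, 0], [1, -0.1, -0.2, 8, 0, 0, 0], [1, -0.1, -0.2, 9.4, 0, 0, 0], [1, -0.1, -0.2, 10, 0, 0, 0], [1, -0.1, -0.2, 10.3, 0, 0, 0], [1, -0.1, -0.2, 10.5, 0, 0, 0], [1, -0.1, -0.2, 10.6, 0, 0, 0], [1, -0.1, -0.2, 10.65, 0, 0, 0], [1, -0.1, -0.2, 10.65, 0, 0, 0]]]'

```text
t: 14.72
tool_pos: [0.4498, -0.1424, 0.0922]
tool_rot: [0.001, -3.14, -0.001]
contact_force: [0.4, 0.5, -0.0]
opening: 0.0307
```

Run:
```python
from h import *
go(.45,-.142,.092)
d=ctrl.get_image("side"); I=d["color"][:,:,::-1]
cv2.imwrite("pics/side8.png",cv2.resize(I[150:300,230:430],None,fx=4,fy=4))
```

```text
at [ 0.4498 -0.1424  0.0922] t 14.72 open 0.0307 F [ 0.4  0.5 -0. ]
shift cm [-0.02  0.04  0.02] turn deg [ 0.02 -0.11  0.05]
```

View pics/side8.png

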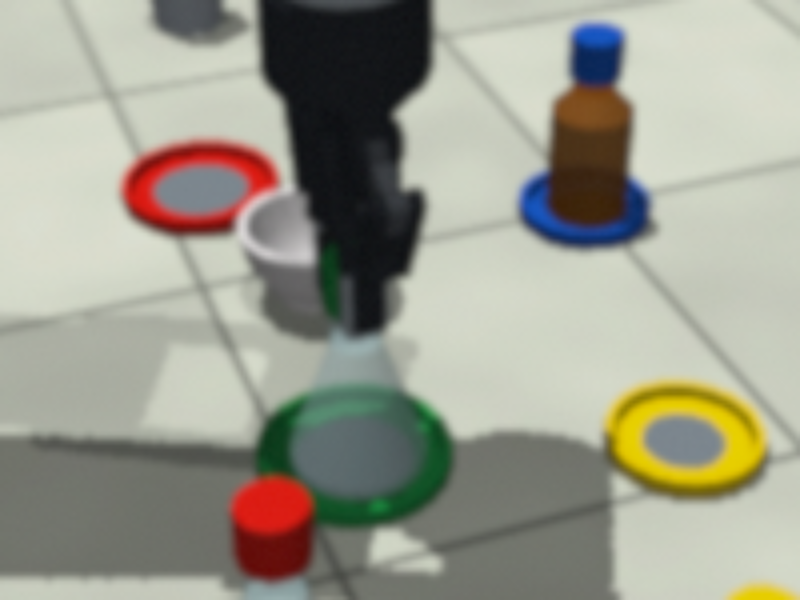

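The blue bottle stands in its dish. The green flask's base is at about (358,450), centred on its dish at (355,455) and just above or on the floor. I release it.

Emit:
play_rows --motion '[[[1, 0, 0, 0.05, 0, 0, 0], [1, 0, 0, 0.1, 0, 0, 0], [1, 0, 0, 0.1, 0, 0, 0], [0.2, 0, 0, 0.1, 0, 0, 0], [-0.4, 0, 0, 0.1, 0, 0, 0], [-1, 0, 0, 0.1, 0, 0, 0], [-1, 0, 0, 0.1, 0, 0, 0], [-1, 0, 0, -1, 0, 0, 0], [-1, 0, 0, -4, 0, 0, 0], [-1, 0, 0, -8, 0, 0, 0], [-1, 0, 0, -11, 0, 0, 0], [-1, 0, 0, -11, 0, 0, 0]]]'

```text
t: 16.27
tool_pos: [0.4519, -0.1433, 0.2063]
tool_rot: [-0.001, 3.137, -0.005]
contact_force: [-0.7, -1.1, 0.0]
opening: 0.0857
```

Run:
```python
from h import *
go(.367,-.286,.20)
d=ctrl.get_image("wrist"); cv2.imwrite("pics/w9.png",d["color"][:,:,::-1])
for c in("green","red"):
    for b in blobs(d["color"],c)[:3]: print(c,b,onz(d,b[1],b[2],.117).round(4))
for c in DG: print(c,dish(d,c,*DG[c]))
```

```text
at [ 0.4519 -0.1433  0.2063] t 16.27 open 0.0857 F [-0.7 -1.1  0. ]
shift cm [  8.5  -14.26   0.63] turn deg [-0.17  0.26  0.05]
green (4778, 319.77930096274594, 173.1109599553509, (281, 134, 79, 86)) [ 0.4267 -0.1434  0.117 ]
red (5154, 540.469602897426, 166.79643642478334, (497, 128, 87, 79)) [0.421  0.0436 0.117 ]
red (1693, 146.07255365229375, 98.8277219925182, (120, 79, 55, 40)) [ 0.367  -0.2814  0.117 ]
green (array([ 0.4497, -0.1432]), 204, 0.0016)
red (array([0.4417, 0.1285]), 235, 0.0012)
blue (array([0.6504, 0.0242]), 27, 0.0011)
yellow (array([ 0.6065, -0.1905]), 155, 0.0009)
```

View pics/w9.png

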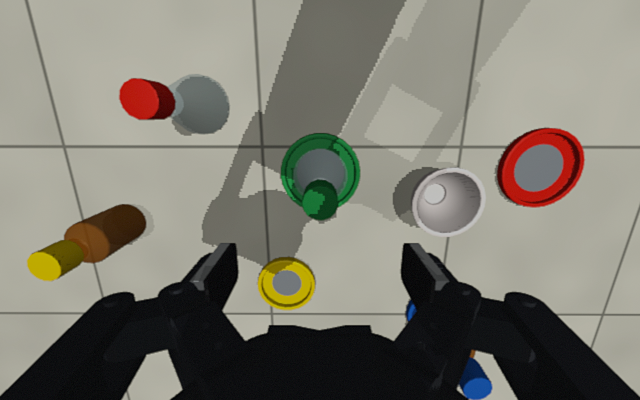

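The green flask stands centred in its dish, cap (320,200). Next is the red flask.

Emit:
play_rows --motion '[[[-1, 1.5, -2.5, 0, 0, 0, 0], [-1, 4, -6.5, 0, 0, 0.2, 0], [-1, 6.5, -10.5, 0.6, 0, 0.2, 0], [-1, 8, -13.2, 0.6, 0, 0.2, 0], [-1, 8.5, -14.2, 0.6, 0, 0.2, 0], [-1, 8.5, -14.2, 0.6, 0, 0.2, 0], [-1, 8.5, -14.2, 0.6, 0, 0.2, 0]]]'

```text
t: 17.2
tool_pos: [0.3663, -0.284, 0.1976]
tool_rot: [0.003, -3.139, 0.0]
contact_force: [-0.5, -0.1, -0.1]
opening: 0.0852
```

Run:
```python
from h import *
d=ctrl.get_image("wrist"); cv2.imwrite("pics/w10.png",d["color"][:,:,::-1])
for b in blobs(d["color"],"red")[:3]: print(b,onz(d,b[1],b[2],.117).round(4))
go(.367,-.286,.087)
```

```text
(1450, 615.6427586206896, 237.8910344827586, (594, 200, 46, 71)) [ 0.3962 -0.0229  0.117 ]
(1106, 317.30515370705245, 203.3554852320675, (300, 183, 36, 41)) [ 0.3649 -0.2859  0.117 ]
at [ 0.3664 -0.284   0.1978] t 17.25 open 0.0854 F [-0.5 -0.3 -0.2]
shift cm [-0.09 -0.19 11.08] turn deg [-0.04 -0.14  0.13]
```

Emit:
play_rows --motion '[[[-1, 0, -0.2, 2, 0, 0, 0], [-1, 0, -0.2, 5, 0, 0, 0], [-1, 0, -0.2, 8, 0, 0, 0], [-1, 0, -0.2, 10, 0, 0, 0], [-1, 0, -0.2, 11, 0, 0, 0], [-1, 0, -0.2, 11, 0, 0, 0], [1, 0, -0.2, 11, 0, 0, 0], [1, 0, -0.2, 11, 0, 0, 0], [1, 0, -0.2, 11, 0, 0, 0], [1, 0, -0.2, 11, 0, 0, 0], [1, 0, -0.2, 11, 0, 0, 0], [1, 0, -0.2, 11, 0, 0, 0]]]'

```text
t: 18.75
tool_pos: [0.3665, -0.2863, 0.0885]
tool_rot: [0.004, -3.14, 0.002]
contact_force: [-0.9, 2.2, 6.2]
opening: 0.0309
```

Run:
```python
from h import *
go(.442,.129,.21)
```

```text
at [ 0.3665 -0.2863  0.0885] t 18.75 open 0.0309 F [-0.9  2.2  6.2]
shift cm [ -7.62  41.5  -12.21] turn deg [-0.06 -0.1   0.13]
```

Emit:
play_rows --motion '[[[1, 0, 0, -1, 0, 0, 0], [1, 0, 0, -3, 0, 0, 0], [1, 0, 0, -6, 0, 0, 0], [1, 0, 0, -9.5, 0, 0, 0], [1, 0, 0, -13, 0, 0, 0], [1, 0, 1, -16, 0, 0, 0], [1, 0, 3, -17, 0, 0, 0], [1, 0, 6, -17, 0, 0, 0], [1, 0, 10, -17, 0, 0, 0], [1, 0, 14, -17, 0, 0, 0], [1, 0, 18, -17, 0, 0, 0], [1, -1, 22, -17, 0, 0, 0], [1, -2.5, 26, -17, 0, 0, 0], [1, -4, 30, -17, 0, 0, 0], [1, -5.5, 34, -16, 0, 0, 0], [1, -6.6, 37.5, -15, 0, 0, 0], [1, -7.3, 40, -14, 0, 0, 0], [1, -7.6, 41.2, -13, 0, 0, 0], [1, -7.6, 41.5, -12, 0, 0, 0], [1, -7.6, 41.5, -11.5, 0, 0, 0]]]'

```text
t: 21.25
tool_pos: [0.441, 0.1285, 0.2017]
tool_rot: [0.003, -3.138, 0.003]
contact_force: [0.2, -0.4, -1.7]
opening: 0.0308
```

Run:
```python
from h import *
d=ctrl.get_image("wrist"); cv2.imwrite("pics/w11.png",d["color"][:,:,::-1])
for c in DG: print(c,dish(d,c,*DG[c]))
go(.442,.129,.0925)
```

```text
green (array([ 0.4474, -0.1392]), 205, 0.0011)
red (array([0.4434, 0.1313]), 145, 0.001)Traceback (most recent call last):
  File "<stdin>", line 3, in <module>
  File "h.py", line 44, in dish
    e=abs(np.linalg.norm(P-g,axis=1)-r); Q=P[e<tol]
                         ~^~
ValueError: operands could not be broadcast together with shapes (0,) (2,)
```

View pics/w11.png

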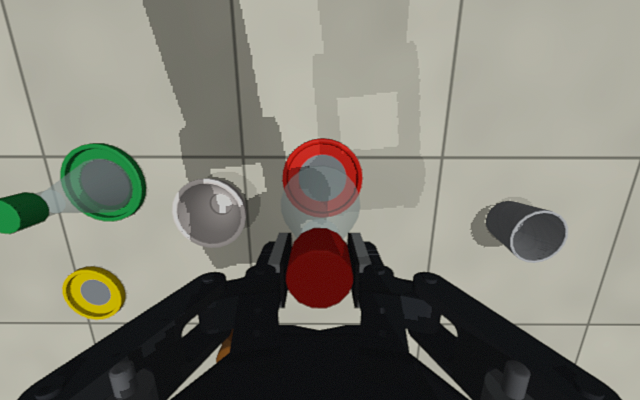

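The red flask hangs upright, with the dish rim at (322,178), about 2 mm to +y of the tool. I lower it with that correction.

Emit:
play_rows --motion '[[[1, -0.15, 0.2, 1, 0, 0, 0], [1, -0.15, 0.2, 3, 0, 0, 0], [1, -0.15, 0.2, 5.5, 0, 0, 0], [1, -0.15, 0.2, 8, 0, 0, 0], [1, -0.15, 0.2, 9.5, 0, 0, 0], [1, -0.15, 0.2, 10.3, 0, 0, 0], [1, -0.15, 0.2, 10.6, 0, 0, 0], [1, -0.15, 0.2, 10.8, 0, 0, 0], [1, -0.15, 0.2, 10.9, 0, 0, 0], [1, -0.15, 0.2, 10.95, 0, 0, 0], [1, -0.15, 0.2, 10.95, 0, 0, 0]]]'

```text
t: 22.68
tool_pos: [0.4425, 0.1302, 0.0925]
tool_rot: [0.002, -3.139, 0.002]
contact_force: [-0.4, 0.5, 1.7]
opening: 0.0304
```

Run:
```python
from h import *
go(.443,.131,.092)
d=ctrl.get_image("side"); I=d["color"][:,:,::-1]
cv2.imwrite("pics/side12.png",cv2.resize(I[100:250,200:400],None,fx=4,fy=4))
```

```text
at [0.4425 0.1302 0.0925] t 22.68 open 0.0304 F [-0.4  0.5  1.7]
shift cm [-0.05  0.08  0.05] turn deg [-0.09 -0.15  0.08]
```

View pics/side12.png

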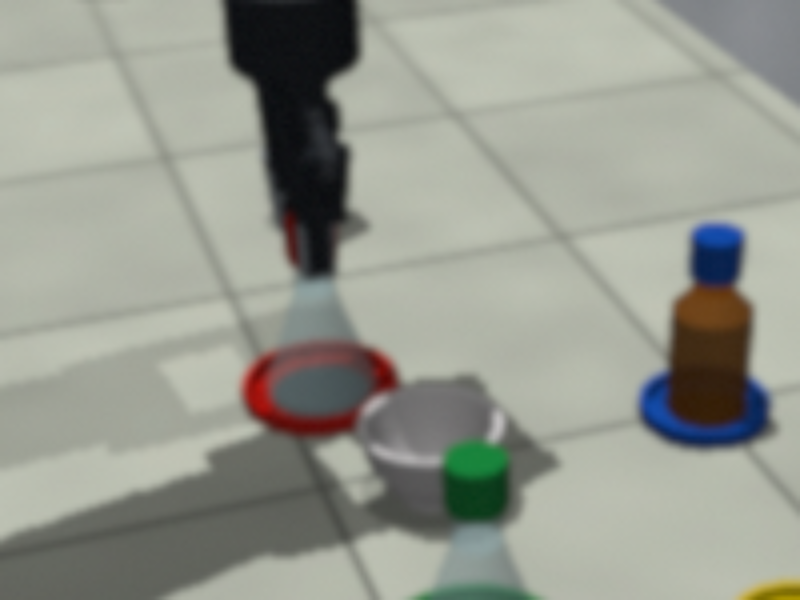

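The red flask's base at (322,388) sits inside its dish, centre (320,388). Force z has gone from −1.7 to +1.7 N, which means it touches the floor. I release it.

Emit:
play_rows --motion '[[[1, 0, 0, 0.05, 0, 0, 0], [1, 0, 0, 0.05, 0, 0, 0], [0.2, 0, 0, 0.05, 0, 0, 0], [-0.4, 0, 0, 0.05, 0, 0, 0], [-1, 0, 0, 0.05, 0, 0, 0], [-1, 0, 0, 0.05, 0, 0, 0], [-1, 0, 0, -1, 0, 0, 0], [-1, 0, 0, -4, 0, 0, 0], [-1, 0, 0, -8, 0, 0, 0], [-1, 0, 0, -12, 0, 0, 0], [-1, 0, 0, -14, 0, 0, 0], [-1, 0, 0, -14, 0, 0, 0]]]'

```text
t: 24.22
tool_pos: [0.4437, 0.1305, 0.2343]
tool_rot: [-0.002, 3.141, -0.002]
contact_force: [0.8, 0.5, -1.3]
opening: 0.0852
```

Run:
```python
from h import *
go(.514,-.404,.23)
d=ctrl.get_image("wrist"); cv2.imwrite("pics/w13.png",d["color"][:,:,::-1])
for b in blobs(d["color"],"red")[:3]: print(b,onz(d,b[1],b[2],.117).round(4))
print(dish(d,"red",*DG["red"]))
```

```text
at [0.4437 0.1305 0.2343] t 24.23 open 0.0852 F [ 0.8  0.5 -1.3]
shift cm [ -6.95 -53.46   0.49] turn deg [-0.06  0.04  0.08]
(4108, 320.17163603910586, 170.50379294957605, (284, 134, 73, 76)) [0.4212 0.1311 0.117 ]
(array([0.4432, 0.1315]), 207, 0.0014)
```

View pics/w13.png

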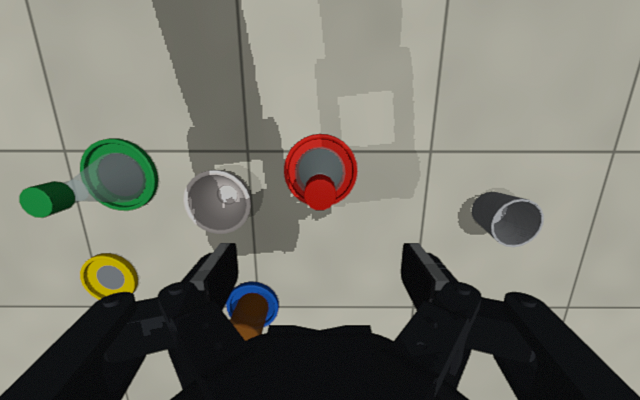

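The red flask is centred in its dish. Next is the yellow bottle, travelling at z about 0.23, clear of the caps.

Emit:
play_rows --motion '[[[-1, -0.3, -2, 0, 0, 0, 0], [-1, -0.8, -6, 0, 0, 0, 0], [-1, -1.5, -11, 0, 0, 0, 0], [-1, -2.2, -16.5, 0, 0, 0, 0], [-1, -2.9, -22, 0, 0, 0, 0], [-1, -3.6, -27.5, 0, 0, 0, 0], [-1, -4.3, -33, 0, 0, 0, 0], [-1, -5, -38.5, 0, 0, 0, 0], [-1, -5.7, -44, 0, 0, 0, 0], [-1, -6.4, -49, 1, 0, 0, 0], [-1, -6.8, -52, 2.5, 0, 0, 0], [-1, -7, -53.5, 3.5, 0, 0, 0], [-1, -7, -53.5, 3.5, 0, 0, 0], [-1, -7, -53.5, 3.5, 0, 0, 0]]]'

```text
t: 26.02
tool_pos: [0.5136, -0.4034, 0.1979]
tool_rot: [0.004, -3.139, 0.001]
contact_force: [0.5, -0.0, 1.5]
opening: 0.0856
```

Run:
```python
from h import *
d=ctrl.get_image("wrist"); cv2.imwrite("pics/w14.png",d["color"][:,:,::-1])
for b in blobs(d["color"],"yellow")[:3]: print(b,onz(d,b[1],b[2],.117).round(4))
go(.514,-.404,.0875)
```

```text
(2760, 479.7240942028985, 248.10573671497582, (448, 220, 64, 57)) [ 0.5537 -0.2604  0.117 ]
(1082, 320.3257890685142, 204.12378752886835, (303, 184, 36, 41)) [ 0.513  -0.4028  0.117 ]
at [ 0.5139 -0.4035  0.1985] t 26.07 open 0.0855 F [0.1 0.2 0.2]
shift cm [-0.04 -0.03 11.1 ] turn deg [-0.1  -0.11  0.15]
```

Emit:
play_rows --motion '[[[-1, 0, 0, 2, 0, 0, 0], [-1, 0, 0, 5, 0, 0, 0], [-1, 0, 0, 8, 0, 0, 0], [-1, 0, 0, 10, 0, 0, 0], [-1, 0, 0, 11.1, 0, 0, 0], [-1, 0, 0, 11.1, 0, 0, 0], [1, 0, 0, 11.1, 0, 0, 0], [1, 0, 0, 11.1, 0, 0, 0], [1, 0, 0, 11.1, 0, 0, 0], [1, 0, 0, 11.1, 0, 0, 0], [1, 0, 0, 11.1, 0, 0, 0], [1, 0, 0, 11.1, 0, 0, 0]]]'

```text
t: 27.58
tool_pos: [0.5141, -0.4039, 0.0884]
tool_rot: [0.004, -3.141, 0.004]
contact_force: [0.8, 1.6, 5.3]
opening: 0.0314
```

Run:
```python
from h import *
go(.6075,-.190,.20)
```

```text
at [ 0.5141 -0.4039  0.0884] t 27.57 open 0.0314 F [0.8 1.6 5.3]
shift cm [ -9.39  21.34 -11.21] turn deg [-0.13 -0.06  0.15]
```

Emit:
play_rows --motion '[[[1, 0, 0, -1, 0, 0, 0], [1, 0, 0, -3, 0, 0, 0], [1, 0, 0, -6, 0, 0, 0], [1, -0.3, 0.7, -9, 0, 0, 0], [1, -1.1, 2.5, -11, 0, 0, 0], [1, -2.4, 5.5, -11, 0, 0, 0], [1, -4, 9, -11, 0, 0, 0], [1, -5.7, 13, -11, 0, 0, 0], [1, -7.3, 16.5, -11, 0, 0, 0], [1, -8.5, 19.3, -11, 0, 0, 0], [1, -9.2, 20.9, -11, 0, 0, 0], [1, -9.4, 21.3, -11, 0, 0, 0], [1, -9.4, 21.3, -11, 0, 0, 0], [1, -9.4, 21.3, -11, 0, 0, 0]]]'

```text
t: 29.32
tool_pos: [0.6073, -0.1913, 0.1978]
tool_rot: [0.002, -3.14, 0.004]
contact_force: [0.6, -0.5, -0.5]
opening: 0.0306
```

Run:
```python
from h import *
d=ctrl.get_image("wrist"); cv2.imwrite("pics/w15.png",d["color"][:,:,::-1])
print(dish(d,"yellow",*DG["yellow"]))
go(.6075,-.190,.0925)
```

```text
(array([ 0.6101, -0.1909]), 129, 0.0011)
at [ 0.6073 -0.1913  0.1978] t 29.38 open 0.0311 F [ 0.4  0.5 -0.8]
shift cm [-0.03  0.16 10.53] turn deg [-0.14 -0.07  0.08]
```

View pics/w15.png

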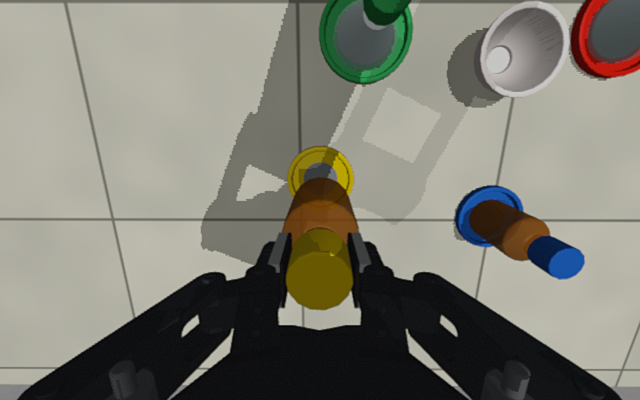

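The bottle hangs upright over the yellow dish, whose rim is at (321,177). The fit gives (0.610, −0.191) here; the earlier views gave x from 0.6065 to 0.6085, so I aim at x = 0.609.

Emit:
play_rows --motion '[[[1, -0.2, 0.05, 1, 0, 0, 0], [1, -0.2, 0.05, 3, 0, 0, 0], [1, -0.2, 0.05, 5.5, 0, 0, 0], [1, -0.2, 0.05, 8, 0, 0, 0], [1, -0.2, 0.05, 9.4, 0, 0, 0], [1, -0.2, 0.05, 10, 0, 0, 0], [1, -0.2, 0.05, 10.3, 0, 0, 0], [1, -0.2, 0.05, 10.5, 0, 0, 0], [1, -0.2, 0.05, 10.6, 0, 0, 0], [1, -0.2, 0.05, 10.65, 0, 0, 0], [1, -0.2, 0.05, 10.65, 0, 0, 0]]]'

```text
t: 30.75
tool_pos: [0.6098, -0.1913, 0.0924]
tool_rot: [-0.002, 3.141, -0.005]
contact_force: [-0.5, 0.7, 3.0]
opening: 0.0311
```

Run:
```python
from h import *
go(.609,-.191,.092)
d=ctrl.get_image("side"); I=d["color"][:,:,::-1]
cv2.imwrite("pics/side16.png",cv2.resize(I[150:300,280:480],None,fx=4,fy=4))
```

```text
at [ 0.6098 -0.1913  0.0924] t 30.75 open 0.0311 F [-0.5  0.7  3. ]
shift cm [0.08 0.03 0.04] turn deg [-0.17  0.02  0.08]
```

View pics/side16.png

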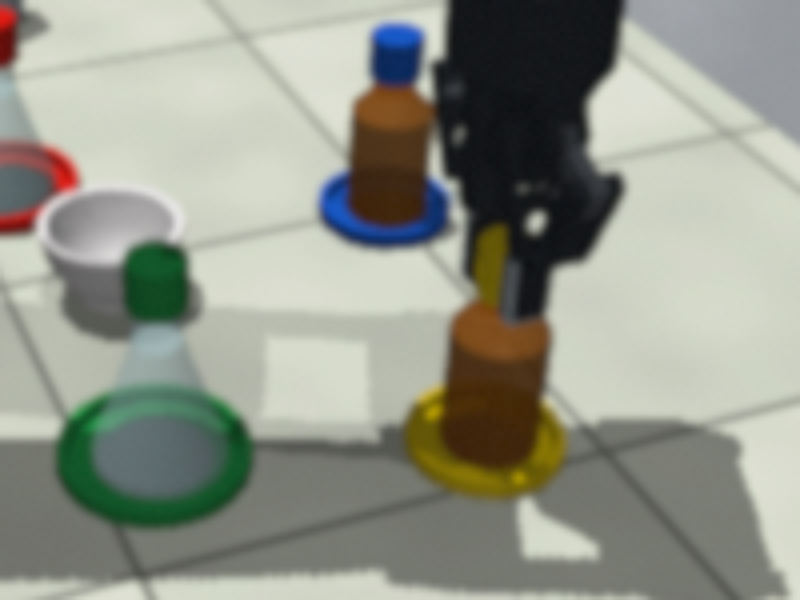

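The yellow bottle's base (490,440) is on its dish (486,440), with 3 N of contact. I release it.

Emit:
play_rows --motion '[[[1, 0, 0, 0, 0, 0, 0], [0.2, 0, 0, 0, 0, 0, 0], [-0.4, 0, 0, 0, 0, 0, 0], [-1, 0, 0, 0, 0, 0, 0], [-1, 0, 0, 0, 0, 0, 0], [-1, 0, 0, -1, 0, 0, 0], [-1, 0, 0, -4, 0, 0, 0], [-1, 0, 0, -8, 0, 0, 0], [-1, 0, 0, -12, 0, 0, 0], [-1, 0, 0, -15, 0, 0, 0], [-1, 3, 0, -16, 0, 0, 0], [-1, 6, 0, -16, 0, 0, 0], [-1, 6, 0, -16, 0, 0, 0]]]'

```text
t: 32.42
tool_pos: [0.5489, -0.1909, 0.2537]
tool_rot: [-0.001, 3.14, -0.006]
contact_force: [0.4, 0.4, -0.3]
opening: 0.0854
```

Run:
```python
from h import *
go(.609,-.191,.092)
for n in("wrist","side","top"):
    d=ctrl.get_image(n); cv2.imwrite(f"pics/{n}17.png",d["color"][:,:,::-1])
    for c in("yellow","green","blue","red"):
        for b in blobs(d["color"],c)[:3]: print(n,c,b[0],b[3],onz(d,b[1],b[2],.012).round(4)[:2],onz(d,b[1],b[2],.119).round(4)[:2])
```

```text
at [ 0.5489 -0.1909  0.2537] t 32.42 open 0.0854 F [ 0.4  0.4 -0.3]
shift cm [-5.98  0.05 16.18] turn deg [-0.22  0.11  0.03]
wrist yellow 914 (293, 183, 54, 44) [ 0.5928 -0.1919] [ 0.5607 -0.1916]
wrist yellow 702 (308, 225, 27, 33) [ 0.6591 -0.1895] [ 0.6085 -0.1899]
wrist green 4514 (320, 53, 74, 80) [ 0.4471 -0.1433] [ 0.4555 -0.1566]
wrist blue 778 (435, 214, 54, 50) [0.6449 0.015 ] [ 0.5983 -0.0423]
wrist blue 578 (491, 262, 34, 33) [0.724  0.1086] [0.6554 0.0252]
wrist red 1966 (524, 47, 82, 82) [0.4386 0.1168] [0.4494 0.0312]
wrist red 268 (626, 68, 14, 29) [0.4354 0.214 ] [0.4471 0.1013]
side yellow 354 (381, 247, 40, 27) [ 0.5956 -0.208 ] [ 0.5273 -0.3149]
side yellow 218 (400, 207, 15, 19) [ 0.6922 -0.0648] [ 0.6051 -0.1995]
side green 366 (295, 250, 47, 31) [ 0.4364 -0.1642] [ 0.399  -0.2796]
side green 164 (312, 212, 14, 17) [ 0.4947 -0.014 ] [ 0.446  -0.1585]
side blue 160 (361, 194, 30, 17) [0.6443 0.0065] [ 0.5665 -0.1421]
side blue 110 (374, 157, 11, 13) [0.7496 0.1974] [0.6514 0.0118]
side blue 67 (211, 51, 8, 13) [0.4795 1.6169] [0.4337 1.1556]
side red 131 (261, 189, 28, 19) [0.413  0.1095] [ 0.3801 -0.0591]
side red 129 (271, 152, 13, 14) [0.488  0.3306] [0.4405 0.1191]
side red 34 (291, 188, 8, 10) [0.4803 0.1268] [ 0.4344 -0.0451]
top yellow 33 (376, 161, 12, 13) [ 0.6282 -0.1655] [ 0.6096 -0.1523]
top green 86 (358, 216, 11, 27) [ 0.4524 -0.1084] [ 0.4481 -0.0999]
top blue 197 (300, 148, 27, 24) [0.6415 0.0235] [0.6218 0.0212]
top blue 94 (307, 144, 11, 12) [0.6803 0.0271] [0.6574 0.0245]
top red 900 (259, 217, 35, 35) [0.4421 0.1301] [0.4386 0.1192]
top red 290 (317, 317, 30, 53) [ 0.1453 -0.0197] [ 0.166  -0.0184]
top red 230 (342, 260, 44, 56) [ 0.3065 -0.1066] [ 0.3141 -0.0982]
```

View pics/wrist17.png

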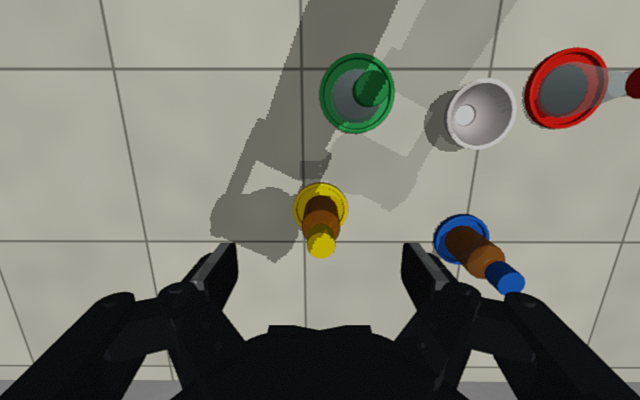

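View pics/side17.png

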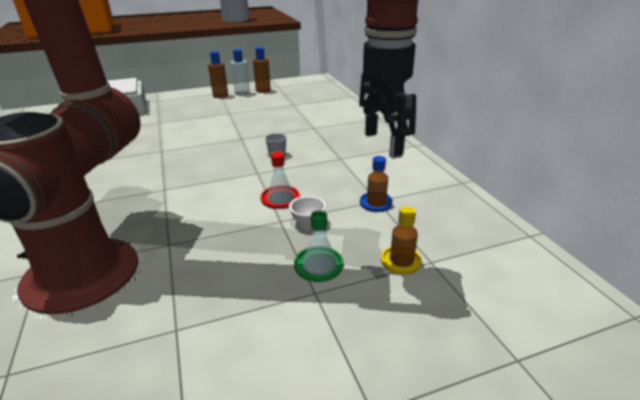

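View pics/top17.png

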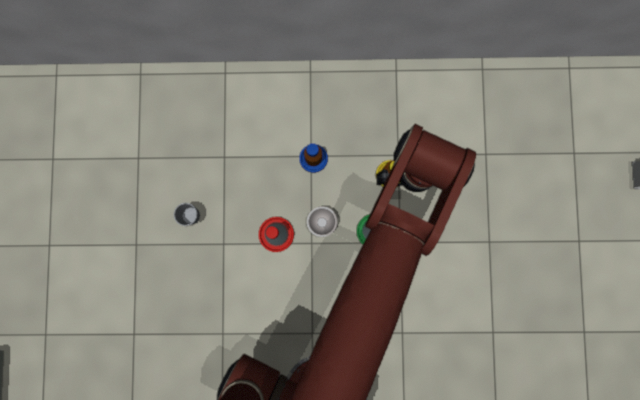

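All four stand upright in their dishes. The mortar at (322,221) and the cup at (187,214) are where they were in the first picture. The gripper is clear, so I hand in.

Run:
```python
from station import ctrl
print(ctrl.finish_job()); print(ctrl.get_obs()["t"])
```

```text
the job is handed in; nothing more can be done
None
the job is handed in; nothing more can be done
```

I put all four pieces into the dishes of their cap colours, in the order blue, green, red, yellow. Each was gripped by its cap, carried upright, lowered to the dish floor and released. The job was handed in at about 32 s, and it reported no verdict.

- **Centring:** The blue and yellow caps measured within about 3 mm of their fitted dish centres. I judged the green and red flasks from the wrist pictures and the tool position at release, both about 1–2 mm off centre, as I got no clean cap reading for them in their dishes.
- **Upright and seated:** All four look upright in the last side and wrist views. At release the tool stood about 4 mm above its gripping height on the bench, matching the dish floor. For red and yellow the wrist force also showed floor contact.
- **Bystanders:** The mortar and steel cup were at the same pixels in the last top picture as in the first.
- **Disagreements:** For the dish centres, the side camera read up to about 9 mm lower in y than the wrist camera, and the wrist views differed by up to about 4 mm among themselves. I went mainly by the wrist views, tempered with the top view, because the side view showed each piece centred in its dish anyway.

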